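Zero the spirit level and level the counter shelf under load

TASK

Level the low steel shelf on the kitchen counter: first turn the spirit level's bezel knob until its pointer reads zero and let go of it, then take the knob of the shelf's adjustable foot, press it fully down on its rubber and, while pressing, turn it until the bubble lies midway between the two sight lines. Finish holding it so, the foot knob still gripped and pressed fully down with the bubble centred and the bezel at zero, so that the lock nut can be tightened; leave the other kitchen things where they are.

Things in the scene. Friction and masses are not known exactly. Their poses are not given: they have to be found in the camera images.
- shelf: low steel counter shelf, 180 by 300 mm, which stays put. Origin on the counter under its middle; y runs along the shelf, z up. The adjustable foot is at y = -130 mm (x = 0), the fixed feet on which the board pivots at y = +130 mm. An aluminium spirit level lies along the board at x = +45 mm: vial centre at y = 0, round bezel housing (74 wide, top 84 mm above the counter) at y = +95 mm.
- board: the shelf's board, top 60 mm above the counter, tilting by under 2 degrees about the fixed feet. Origin on the pivot line (shelf x = 0, y = +130 mm, 45 mm above the counter), axes as the shelf's. Two spice jars (40 wide, up to 72 high) are fixed on it at shelf x = -55, y = -5 and +45 mm.
- foot_grip (a point): on the axis of the adjustable foot's knob, 18 mm above its disc, 96 mm above the counter when not pressed. Knob: a black disc 70 wide, 8 thick, carrying an upright grey metal bar grip 46 long, 14 thick, 30 tall (top 12 mm above this point), pointed at one end. The x axis runs along the bar to the point, z up. Straddle the bar from above; the fingertips can push down on the disc.
- foot_knob: the foot knob (disc and bar grip): origin on its axis at the underside of the disc, 70 mm above the counter when not pressed; x along the bar to its pointed end.
- foot (a joint): turn of the foot knob, rad, clockwise from above positive, stops at +-1.7; at 0 its point looks along the shelf's +x. Takes about 0.1 N m. Clockwise raises the foot's end: 1 rad moves the bubble about 18 mm towards the foot (shelf's -y). The level setting varies (pressed home, 0.5 to 1.35 rad clockwise of the start). The knob does not rise or sink as it turns.
- press (a joint): how far the foot knob's end of the shelf is pushed down on its rubber, rad about the fixed feet: 0 free, 0.0115 home against a hard stop, where the knob is 3 mm down. It springs back; about 11 N on the knob takes it home, 14 to 22 N keeps it surely there. Pushing it home moves the bubble about 10 mm away from the foot (shelf's +y).
- bezel_grip (a point): on the axis of the spirit level's bezel knob, 18 mm above its disc, 108 mm above the counter. Disc 52 wide, 6 thick, with a bar grip 34 long, 12 thick, 30 tall (top 12 mm above this point), pointed at one end, with a white line. The x axis runs along the bar to the point, z up.
- bezel (a joint): turn of the bezel knob, rad, clockwise from above positive, stops at +-1.7, starts 0.5 to 1.3. Reads 0 when its point looks along the shelf's +x at the long, thick zero tick on the housing (short ticks every 0.5 rad). About 0.07 N m turns it; it stays where it is left. It slides the two sight lines along the vial (8 mm per rad, clockwise to the shelf's +y).
- sight (a point): midway between the two thin black sight lines (22 mm apart) round the green vial (84 long, 17 thick, lying along the shelf), on the vial's axis 84 mm above the counter. Its y axis runs along the vial, the same way as the shelf's y.
- bubble (a point): middle of the pale bubble (14 mm long) in the vial, given at the height of the vial's axis. It floats to the high end and follows the tilt within half a second; travel +-27 mm. It lies centred when its offset from sight along the vial is 0.
- cobek: granite mortar bowl, 176 wide, 55 high mm; origin under its middle; a bystander
- ulekan: bent teak pestle lying flat, about 120 long, 28 thick mm; origin under its middle; a bystander
- spoon: steel tablespoon lying flat, 190 long mm; origin under its middle; a bystander
- container: clear plastic container with its white twist cap closed, 84 wide, 100 high mm; origin under its middle; a bystander
- saucer: green melamine saucer, 130 wide, 16 high mm; origin under its middle; a bystander
- mug: white mug, 76 wide, 80 high mm; origin under its middle; a bystander
- tin: plain metal tin, 60 wide, 70 high mm; origin under its middle; a bystander

How it is judged:
On the way, in this order (a step that is already met when the one before it is completed fails the run):
1. the bezel pointer reads zero and the bezel knob is let go (value of joint bezel between -0.15 and 0.15 rad and distance between the grasp point and bezel_grip above 0.04 m), for 0.2 s.
2. the foot knob is pressed fully down and turned until the bubble is centred (value of joint press above 0.0092 rad and contact force between the fingers and foot_knob above 3 N and y of bubble in the frame of sight between -0.004 and 0.004 m), for 0.4 s.
At the end, for the whole second after the job is handed in: the bezel reads zero within 0.15 rad; the fingers are still on the foot knob (contact over 3 N) and hold it at least 2.4 mm down of its 3 mm; the bubble's middle is within 4 mm of midway between the sight lines (the whole bubble lies between them) (all of step 2 and value of joint bezel between -0.15 and 0.15 rad); the arm keeps its last pose, push and grip.
It fails at once if another kitchen thing is moved more than 30 mm (distance of any of cobek, ulekan, spoon, container, saucer, mug, tin from where it was at the start of the episode above 0.03 m).
It also fails if it takes over 54 s, if anything falls off the work surface, if the arm or the gripper's body presses on something with over 40 N, if the wrist force passes 120 N, or if a joint passes its speed limit or range.

ROBOT

A 7-joint arm with a two-finger parallel gripper is mounted at the origin on the work surface. World frame = base frame: x ahead of the robot, y to its left, z up, the work surface at z = 0. Lengths are in m, angles in rad, forces in N, time in s.
With the tool pointing down it reaches from about 0.4 to 0.85 m from the base axis. Payload 4.5 kg.
Tool frame: the origin (TCP) lies midway between the tips of the shut fingers; the grasp point (between the pads) lies 19 mm behind it; z points along the fingers, y is the direction in which the jaws open and shut (so a half turn about z gives the same grasp; the last joint's range is limited). The gripper opens to 88 mm and grips with 3 to 60 N. Pads are 18 mm wide; open, the fingers measure 123 mm over their backs; the gripper's body (75 mm by 187 mm) begins 45 mm behind the grasp point.
Start: joints at [-1.213, 0.689, -0.195, 1.565, 0.157, 0.902, -0.215], TCP at [0.199, 0.593, 0.239] pointing down, gripper open.
Joint ranges: [-3.01, 3.01], [-0.46, 2.08], [-1.47, 1.51], [0.13, 2.56], [-1, 4.14], [0.04, 2.09], [-2.66, 2.66]. Speed limits (rad/s): [2.57, 2.57, 3.14, 3.14, 3.14, 3.14, 3.14].

INTERFACE

Orientations are given as a unit quaternion [x, y, z, w].
In Python, from plant import r gives the robot as it stands.
- The arm moves only by the tool play_rows, never from a script. Its argument "targets" is a list of rows, each an object of numbers: "jaw": the closure, from 0 (fully open) to 1 (shut); "dx", "dy", "dz": the shift along the tool's x, y, z in m; "yaw": the turn about the tool's z in rad. A call has exactly 5 rows; each row shifts and turns the pose as measured when the row begins, along the tool's axes as they then stand; what a row does not reach is not made up. A row lasts 1/10 s, in which the tool goes at most 50 mm and 8.59 degrees, less where a joint would pass 70% of its speed; a pose out of reach is approached as far as the arm can. A call with a gripper value outside its range is refused whole. The fingers move at their own pace and stop on an object; "squeeze" is the grip in N (left out, the last holds). Time passes only in rows, so rows that do not move let the fingers close, or fill a call up. It gives the time, the measured TCP pose, the force and the opening at its end, in the units of the state.
- r.get_state(): the state, without advancing time (a new reading comes with each control period).
- r.snapshot(name): name is "side" or "top"; returns a dict with "frame" (400x640x3 uint8, red, green, blue), "z_map" (400x640 float32, m along the optical axis (not along the pixel's ray), 0 where there is no reading), "mtx" (3x3 intrinsics, pixels), "position" and "orientation" of the camera in the world. Camera axes: x right, y up, looking along -z (the intrinsics and any distortion apply to the point x, -y, -z); pixel columns grow to the right and rows downward; lengths in m; the calibration is good to about 2 mm. A picture is of the moment at which its call begins.
- r.finish_job(): hands the job in, once; it reports no verdict.
The state is a dict: "clock": time; "q": joint angles; "qd": joint speeds; "joint_torque": joint torques, N m; "tool_pos": TCP position; "eef_rot": TCP orientation; "contact_force": force on the tool from outside, world axes, zero at the start; "moment": the same for the moment, N m; "opening": opening from 0.0 (shut) to 1.0 (fully open).
Only numpy, scipy, OpenCV 4.12 (cv2) and the standard library are available. Lean on these libraries where they do the work, as an engineer would, in place of code of your own. Each camera call takes 0.05 s, during which the arm holds its last target.

## Working session

There is one attempt and no reset: what is moved stays moved. The work goes in short steps, Python scripts to look and compute and a tool call to move; the robot and the scene stay as the last step left them, time stands still between calls to the robot, and variables do not carry over. Pictures are saved under pics/ and viewed, and the job is handed in when it is done.

Besides the shell and the picture viewer there is one more tool, called as name(argument=value, ...) on one line, values as JSON. play_rows: Moves the arm, as the interface text tells. Its arguments: {"type":"object","properties":{"targets":{"type":"array"},"squeeze":{"type":"number"}},"required":["targets"]}

```bash
ls; mkdir -p pics; cat > h.py <<'E'
from plant import r
import numpy as np, cv2
from scipy.spatial.transform import Rotation as R
def snap(n,f):
    s=r.snapshot(n); cv2.imwrite(f'pics/{f}.png',s['frame'][:,:,::-1]); np.savez(f'{f}.npz',**{k:np.asarray(v) for k,v in s.items()}); return s
def rot(s):
    o=np.asarray(s['orientation']); return o if o.shape==(3,3) else R.from_quat(o).as_matrix()
def ray(s,u,v):
    d=np.linalg.inv(s['mtx'])@np.array([u,v,1.]); return rot(s)@np.array([d[0],-d[1],-d[2]])
def plane(s,u,v,z):
    d=ray(s,u,v); p=np.asarray(s['position']); return p+d*(z-p[2])/d[2]
def dep(s,u,v):
    return np.asarray(s['position'])+ray(s,u,v)*s['z_map'][int(round(v)),int(round(u))]
def proj(s,P):
    c=rot(s).T@(np.asarray(P)-s['position']); q=s['mtx']@np.array([c[0],-c[1],-c[2]]); return q[:2]/q[2]
E
python3 - <<'E'
from h import *
for n in('top','side'):
    s=snap(n,n+'0'); print(n,{k:np.round(s[k],4).tolist() for k in s if k not in('frame','z_map')})
print({k:np.round(v,4).tolist() for k,v in r.get_state().items()})
E
```

```text
pics
top {'mtx': [[387.7716, 0.0, 313.7054], [0.0, 387.7716, 201.3176], [0.0, 0.0, 1.0]], 'position': [0.4548, 0.0554, 0.9981], 'orientation': [-0.041, 0.0428, 0.7126, -0.699]}
side {'mtx': [[457.1572, 0.0, 325.4485], [0.0, 457.1572, 203.4647], [0.0, 0.0, 1.0]], 'position': [0.048, -0.7489, 0.6841], 'orientation': [0.4587, -0.1386, -0.2399, 0.8443]}
{'clock': 0.1, 'q': [-1.2132, 0.6899, -0.1946, 1.5662, 0.1573, 0.9025, -0.2151], 'qd': [0.0006, -0.0015, 0.0006, -0.0018, 0.0001, 0.0012, -0.0018], 'joint_torque': [-0.0021, -52.85, -1.2718, -15.3836, -0.0527, 0.0019, 0.0], 'tool_pos': [0.1987, 0.592, 0.238], 'eef_rot': [0.1611, 0.9869, -0.0008, -0.0001], 'contact_force': [-0.1811, -0.1495, -0.2254], 'moment': [-0.0097, 0.0033, -0.0156], 'opening': 0.9985}
```

View pics/top0.png

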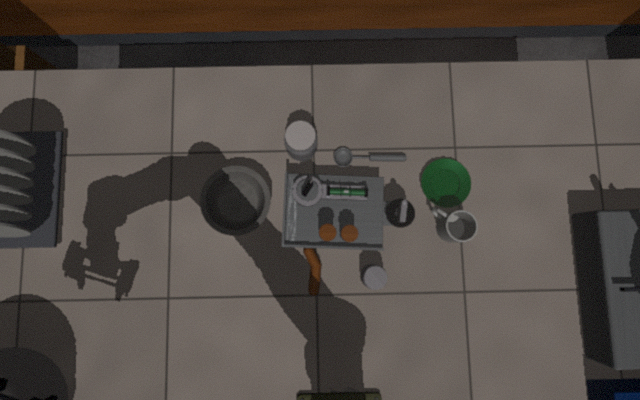

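View pics/side0.png

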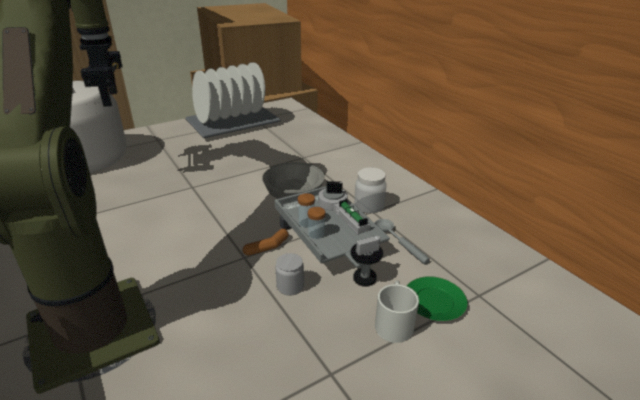

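The top view shows the shelf in the middle, with the bezel near (307,188), the vial near (348,190) and the foot knob near (401,212). Next I'll zoom in.

```bash
python3 - <<'E'
from h import *
i=cv2.imread('pics/top0.png'); c=i[160:260,275:425]; c=cv2.convertScaleAbs(c,alpha=1.6)
cv2.imwrite('pics/top0z.png',cv2.resize(c,(795,530),interpolation=cv2.INTER_CUBIC))
i=cv2.imread('pics/side0.png'); c=i[165:300,260:400]; c=cv2.convertScaleAbs(c,alpha=1.6)
cv2.imwrite('pics/side0z.png',cv2.resize(c,(560,540),interpolation=cv2.INTER_CUBIC))
s=np.load('top0.npz')
for n,u,v,z in[('foot',401,212,.108),('bez',307,188,.12),('vial',347,190,.09),('shelf tl',288,177,.06),('bl',284,246,.06),('br',382,246,.06),('tr',383,177,.06)]:
    print(n,plane(s,u,v,z).round(4),dep(s,u,v).round(4))
E
```

```text
foot [ 0.5321 -0.1486  0.108 ] [ 0.5319 -0.1479  0.111 ]
bez [0.5903 0.0669 0.12  ] [0.5906 0.0669 0.1184]
vial [ 0.5884 -0.0273  0.09  ] [ 0.5886 -0.0274  0.0886]
shelf tl [0.6278 0.1139 0.06  ] [0.6282 0.114  0.0579]
bl [0.4597 0.1254 0.06  ] [0.4596 0.1242 0.076 ]
br [ 0.4552 -0.1101  0.06  ] [ 0.4552 -0.1106  0.0572]
tr [ 0.6233 -0.1193  0.06  ] [ 0.6344 -0.1308 -0.0015]
```

View pics/top0z.png

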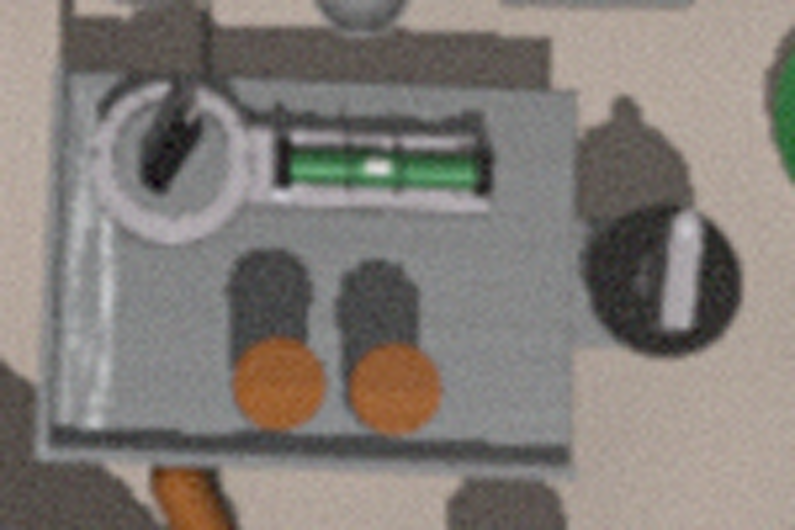

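View pics/side0z.png

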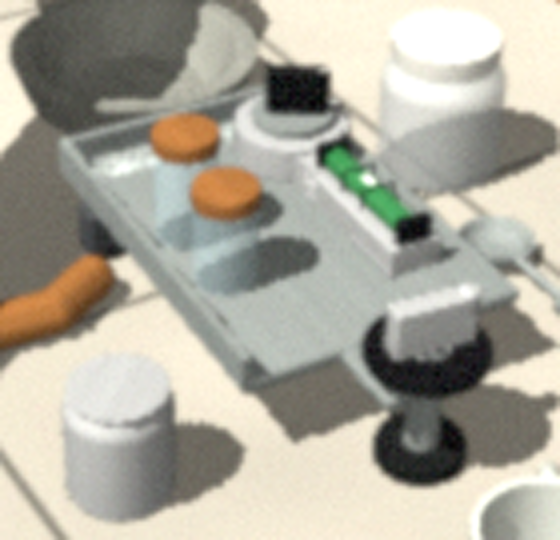

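```bash
python3 - <<'E'
from h import *
s=np.load('top0.npz'); s={k:s[k] for k in s}
V,U=np.mgrid[150:270,270:430]
D=np.linalg.inv(s['mtx'])@np.stack([U.ravel(),V.ravel(),np.ones(U.size)])
P=(np.asarray(s['position'])[:,None]+rot(s)@(np.stack([D[0],-D[1],-D[2]])*s['z_map'][V.ravel(),U.ravel()])).T
F=s['frame'][V.ravel(),U.ravel()].astype(int)
def box(m,n):
    p=P[m]; rc=cv2.minAreaRect((p[:,:2]*1000).astype(np.float32)); c=p.mean(0); w,v=np.linalg.eigh(np.cov(p[:,:2].T)); a=v[:,1]; print(n,m.sum(),c.round(4),'rect',rc,'axis deg',np.degrees(np.arctan2(a[1],a[0])).round(1),'len',np.sqrt(w*12).round(4),'pts z',p[:,2].min().round(3),p[:,2].max().round(3))
near=lambda x,y,d:np.hypot(P[:,0]-x,P[:,1]-y)<d
box(near(.53,-.148,.05)&(P[:,2]>.100),'foot bar top')
box(near(.53,-.148,.05)&(P[:,2]>.065)&(P[:,2]<.12),'foot all')
box(near(.59,.067,.05)&(P[:,2]>.112)&(P[:,2]<.13),'bez bar top')
box(near(.59,.067,.06)&(P[:,2]>.075)&(P[:,2]<.096),'housing')
g=(F[:,1]>F[:,0]*1.4)&(F[:,1]>F[:,2]*1.3)&near(.588,-.027,.06)
box(g,'green')
box((P[:,2]>.05)&(P[:,2]<.066)&(P[:,1]>-.115),'board')
b=(F.min(1)>120)&near(.588,-.027,.045)&(P[:,2]>.084);box(b,'bubble?')
E
```

```text
foot bar top 138 [ 0.5351 -0.1534  0.1062] rect ((536.7938232421875, -154.0315399169922), (14.253231048583984, 52.068748474121094), 80.98978424072266) axis deg 170.5 len [0.0145 0.0504] pts z 0.1 0.111
foot all 669 [ 0.5323 -0.1514  0.0834] rect ((532.67236328125, -153.31295776367188), (67.86111450195312, 67.36293029785156), 87.86630249023438) axis deg -146.8 len [0.059  0.0602] pts z 0.07 0.111
bez bar top 89 [0.5924 0.0668 0.1178] rect ((593.9075317382812, 65.87796020507812), (11.946062088012695, 40.757991790771484), 56.228179931640625) axis deg 146.7 len [0.012  0.0389] pts z 0.112 0.122
housing 804 [0.5889 0.0606 0.0842] rect ((591.3858642578125, 65.4947509765625), (114.76298522949219, 72.64188385009766), 89.43352508544922) axis deg 86.1 len [0.0617 0.0938] pts z 0.075 0.096
green 162 [ 0.5849 -0.027   0.0893] rect ((585.5076904296875, -26.268775939941406), (83.09016418457031, 13.446206092834473), 86.20426177978516) axis deg 86.8 len [0.0129 0.0877] pts z 0.085 0.094
board 5029 [ 0.5356 -0.0015  0.058 ] rect ((552.39453125, 5.4300994873046875), (303.933837890625, 241.72476196289062), 71.87662506103516) axis deg 91.1 len [0.1785 0.2544] pts z 0.05 0.066
bubble? 4 [ 0.5853 -0.0247  0.0912] rect ((585.8082275390625, -24.928810119628906), (3.421618938446045, 3.7262191772460938), 39.002685546875) axis deg 93.8 len [0.0045 0.0068] pts z 0.09 0.092
```

play_rows(targets=[{"jaw": 0.5, "dx": -0.0385, "dy": -0.0266, "dz": 0, "yaw": 0}, {"jaw": 0.5, "dx": -0.0385, "dy": -0.0266, "dz": 0, "yaw": 0}, {"jaw": 0.5, "dx": -0.0385, "dy": -0.0266, "dz": 0, "yaw": 0}, {"jaw": 0.5, "dx": -0.0385, "dy": -0.0266, "dz": 0, "yaw": 0}, {"jaw": 0.5, "dx": -0.0385, "dy": -0.0266, "dz": 0, "yaw": 0}], squeeze=20)

```text
clock: 0.6
tool_pos: [0.336, 0.4058, 0.2349]
eef_rot: [0.153, 0.988, 0.0, -0.003]
contact_force: [0.7, 0.1, 0.3]
opening: 0.568
```

play_rows(targets=[{"jaw": 0.5, "dx": -0.0385, "dy": -0.0266, "dz": 0, "yaw": 0}, {"jaw": 0.5, "dx": -0.0385, "dy": -0.0266, "dz": 0, "yaw": 0}, {"jaw": 0.5, "dx": -0.0385, "dy": -0.0266, "dz": 0, "yaw": 0}, {"jaw": 0.5, "dx": -0.0385, "dy": -0.0266, "dz": 0, "yaw": 0}, {"jaw": 0.5, "dx": -0.0385, "dy": -0.0266, "dz": 0, "yaw": 0}])

```text
clock: 1.1
tool_pos: [0.4831, 0.2117, 0.2326]
eef_rot: [0.153, 0.988, -0.001, -0.004]
contact_force: [1.4, -0.5, 0.5]
opening: 0.501
```

play_rows(targets=[{"jaw": 0.5, "dx": -0.0367, "dy": -0.0262, "dz": 0, "yaw": 0}, {"jaw": 0.5, "dx": -0.0367, "dy": -0.0262, "dz": 0, "yaw": 0}, {"jaw": 0.5, "dx": -0.0367, "dy": -0.0262, "dz": 0, "yaw": 0}, {"jaw": 0.5, "dx": -0.0367, "dy": -0.0262, "dz": 0, "yaw": 0}, {"jaw": 0.5, "dx": 0, "dy": 0, "dz": 0, "yaw": 0.14}])

```text
clock: 1.6
tool_pos: [0.5977, 0.0504, 0.2296]
eef_rot: [0.229, 0.973, -0.004, -0.004]
contact_force: [-0.1, 0.7, 0.7]
opening: 0.503
```

play_rows(targets=[{"jaw": 0.5, "dx": 0, "dy": 0, "dz": 0, "yaw": 0.14}, {"jaw": 0.5, "dx": 0, "dy": 0, "dz": 0.02, "yaw": 0}, {"jaw": 0.5, "dx": 0, "dy": 0, "dz": 0.02, "yaw": 0}, {"jaw": 0.5, "dx": 0, "dy": 0, "dz": 0.01, "yaw": 0}, {"jaw": 0.5, "dx": 0, "dy": 0, "dz": 0, "yaw": 0}])

```text
clock: 2.1
tool_pos: [0.5977, 0.0462, 0.1766]
eef_rot: [0.301, 0.953, -0.005, -0.004]
contact_force: [0.2, -0.3, 0.5]
opening: 0.502
```

```bash
cat >> h.py <<'E'
def tool(tx,ty,jaw_deg):
    st=r.get_state(); Rm=R.from_quat(st['eef_rot']).as_matrix(); p=np.array(st['tool_pos'])
    a=np.degrees(np.arctan2(Rm[1,1],Rm[0,1])); d=np.array([tx-p[0],ty-p[1],0])
    print('t',st['clock'],'pos',p.round(4),'jaw',a.round(2),'tilt',Rm[:,2].round(3),'F',np.round(st['contact_force'],1),'M',np.round(st['moment'],2),'open',st['opening'],'q',np.round(st['q'],2))
    print('dx,dy',(Rm.T@d)[:2].round(4),'yaw',np.radians(a-jaw_deg).round(3))
E
python3 - <<'E'
from h import *
tool(.5915,.0675,56.5); snap('side','s1'); snap('top','t1')
i=cv2.imread('pics/s1.png')[100:250,250:410];a=cv2.resize(i,(640,600),interpolation=3)
cv2.imwrite('pics/s1z.png',cv2.convertScaleAbs(a,alpha=1.6))
E
```

```text
t 2.1 pos [0.5977 0.0462 0.1766] jaw 54.91 tilt [-0.011 -0.006 -1.   ] F [ 0.2 -0.3  0.5] M [-0.03  0.01  0.03] open 0.5023416240240763 q [-0.06  0.74 -0.17  1.7   0.18  0.74  0.64]
dx,dy [0.0174 0.0139] yaw -0.028
```

View pics/s1z.png

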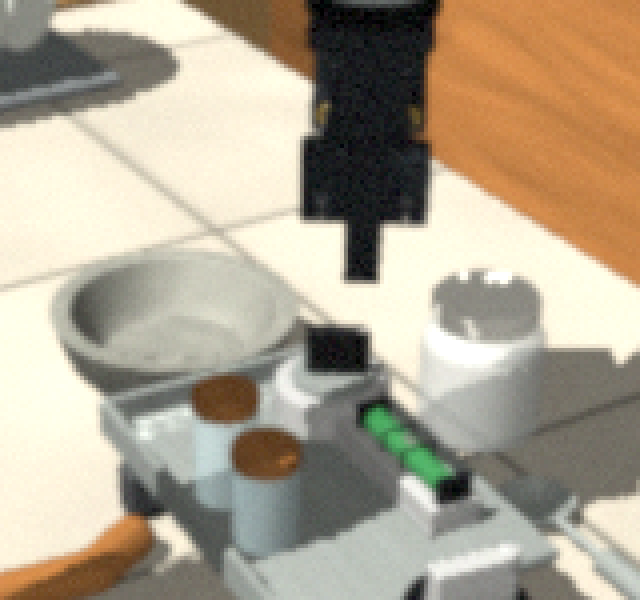

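The gripper (zoom 360,280) is above and just off the bezel bar (335,350). I'll correct that and lower.

play_rows(targets=[{"jaw": 0.5, "dx": 0.0174, "dy": 0.0139, "dz": 0, "yaw": -0.028}, {"jaw": 0.5, "dx": 0, "dy": 0, "dz": 0.02, "yaw": 0}, {"jaw": 0.5, "dx": 0, "dy": 0, "dz": 0.02, "yaw": 0}, {"jaw": 0.5, "dx": 0, "dy": 0, "dz": 0, "yaw": 0}, {"jaw": 0.5, "dx": 0, "dy": 0, "dz": 0, "yaw": 0}])

```text
clock: 2.7
tool_pos: [0.5963, 0.0698, 0.1427]
eef_rot: [0.287, 0.958, -0.001, 0.002]
contact_force: [-0.5, -0.5, -0.3]
opening: 0.499
```

```bash
python3 - <<'E'
from h import *
tool(.5915,.0675,56.5)
E
```

```text
t 2.7 pos [0.5963 0.0698 0.1427] jaw 56.59 tilt [ 0.002 -0.003 -1.   ] F [-0.5 -0.5 -0.3] M [-0.04 -0.   -0.01] open 0.4989487958060569 q [-0.1   0.78 -0.16  1.73  0.2   0.64  0.61]
dx,dy [ 0.0028 -0.0045] yaw 0.002
```

play_rows(targets=[{"jaw": 0.5, "dx": 0.0028, "dy": -0.0045, "dz": 0.01, "yaw": 0}, {"jaw": 0.5, "dx": 0, "dy": 0, "dz": 0.02, "yaw": 0}, {"jaw": 0.5, "dx": 0, "dy": 0, "dz": 0.012, "yaw": 0}, {"jaw": 0.5, "dx": 0, "dy": 0, "dz": 0.0, "yaw": 0}, {"jaw": 0.5, "dx": 0, "dy": 0, "dz": 0, "yaw": 0}])

```text
clock: 3.2
tool_pos: [0.5965, 0.0676, 0.106]
eef_rot: [0.288, 0.958, 0.001, 0.007]
contact_force: [1.5, 0.2, -0.2]
opening: 0.503
```

```bash
python3 - <<'E'
from h import *
tool(.5915,.0675,56.5); snap('side','s2'); snap('top','t2')
i=cv2.imread('pics/s2.png')[130:250,270:400];a=cv2.resize(i,(650,600),interpolation=3)
cv2.imwrite('pics/s2z.png',cv2.convertScaleAbs(a,alpha=1.8))
E
```

```text
t 3.2 pos [0.5965 0.0676 0.106 ] jaw 56.52 tilt [ 0.014 -0.002 -1.   ] F [ 1.5  0.2 -0.2] M [-0.03 -0.    0.06] open 0.5032733266726823 q [-0.11  0.83 -0.15  1.76  0.22  0.55  0.59]
dx,dy [ 0.0041 -0.0028] yaw 0.0
```

View pics/s2z.png

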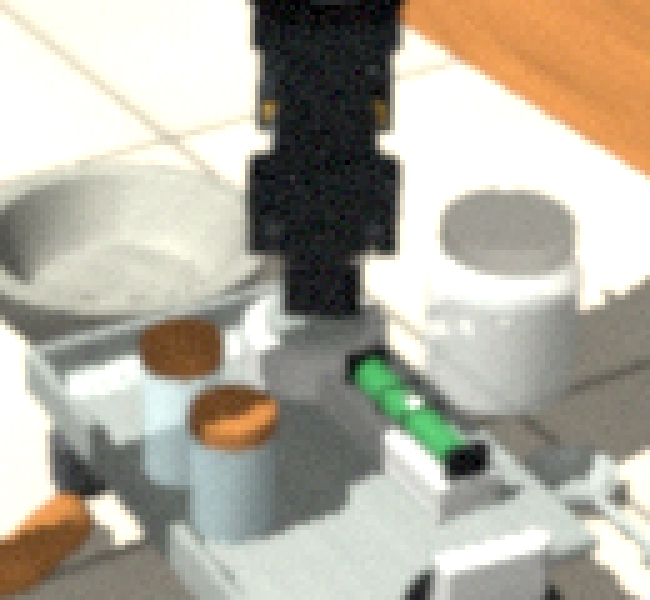

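The fingers straddle the bezel bar at zoom (320,300). I'll go 9 mm lower and close.

play_rows(targets=[{"jaw": 0.5, "dx": 0.004, "dy": -0.003, "dz": 0.008, "yaw": 0}, {"jaw": 0.5, "dx": 0.002, "dy": -0.001, "dz": 0.003, "yaw": 0}, {"jaw": 0.8, "dx": 0, "dy": 0, "dz": 0, "yaw": 0}, {"jaw": 1.0, "dx": 0, "dy": 0, "dz": 0.0, "yaw": 0}, {"jaw": 1.0, "dx": 0, "dy": 0, "dz": 0, "yaw": 0}], squeeze=15)

```text
clock: 3.8
tool_pos: [0.5893, 0.0678, 0.0954]
eef_rot: [0.288, 0.958, 0.002, 0.008]
contact_force: [1.2, -0.2, -0.4]
opening: 0.251
```

```bash
python3 - <<'E'
from h import *
tool(.5915,.0675,56.5)
E
```

```text
t 3.8 pos [0.5893 0.0678 0.0954] jaw 56.52 tilt [ 0.016 -0.001 -1.   ] F [ 1.2 -0.2 -0.4] M [-0.03  0.03 -0.01] open 0.2505984796872078 q [-0.11  0.84 -0.14  1.79  0.22  0.51  0.59]
dx,dy [-0.002  0.001] yaw 0.0
```

play_rows(targets=[{"jaw": 1.0, "dx": 0, "dy": 0, "dz": 0, "yaw": 0}, {"jaw": 1.0, "dx": 0, "dy": 0, "dz": 0, "yaw": 0}, {"jaw": 1.0, "dx": 0, "dy": 0, "dz": 0, "yaw": 0}, {"jaw": 1.0, "dx": 0, "dy": 0, "dz": 0.0, "yaw": 0}, {"jaw": 1.0, "dx": 0, "dy": 0, "dz": 0, "yaw": 0}])

```text
clock: 4.3
tool_pos: [0.5895, 0.068, 0.0955]
eef_rot: [0.288, 0.958, 0.002, 0.008]
contact_force: [0.1, 0.0, -0.7]
opening: 0.135
```

```bash
python3 - <<'E'
from h import *
tool(.5915,.0675,56.5)
E
```

```text
t 4.3 pos [0.5895 0.068  0.0955] jaw 56.54 tilt [ 0.016 -0.001 -1.   ] F [ 0.1  0.  -0.7] M [ 0.01  0.03 -0.01] open 0.13537224247526378 q [-0.11  0.84 -0.14  1.79  0.22  0.51  0.59]
dx,dy [-0.0019  0.0007] yaw 0.001
```

play_rows(targets=[{"jaw": 1.0, "dx": 0, "dy": 0, "dz": 0, "yaw": -0.1}, {"jaw": 1.0, "dx": 0, "dy": 0, "dz": 0, "yaw": -0.1}, {"jaw": 1.0, "dx": 0, "dy": 0, "dz": 0, "yaw": -0.1}, {"jaw": 1.0, "dx": 0, "dy": 0, "dz": 0.0, "yaw": -0.1}, {"jaw": 1.0, "dx": 0, "dy": 0, "dz": 0, "yaw": -0.1}])

```text
clock: 4.8
tool_pos: [0.5894, 0.0671, 0.0956]
eef_rot: [0.034, 0.999, -0.001, 0.008]
contact_force: [-0.2, -0.4, -0.9]
opening: 0.136
```

```bash
python3 - <<'E'
from h import *
tool(.5895,.068,86.6)
E
```

```text
t 4.8 pos [0.5894 0.0671 0.0956] jaw 86.12 tilt [ 0.016 -0.003 -1.   ] F [-0.2 -0.4 -0.9] M [ 0.06  0.12 -0.03] open 0.1355629786286813 q [-0.04  0.85 -0.27  1.79  0.41  0.55  0.93]
dx,dy [-0.      0.0009] yaw -0.008
```

Release and lift to look.

play_rows(targets=[{"jaw": 1.0, "dx": 0, "dy": 0, "dz": 0, "yaw": -0.008}, {"jaw": 0.6, "dx": 0, "dy": 0, "dz": 0, "yaw": 0}, {"jaw": 0.6, "dx": 0, "dy": 0, "dz": 0, "yaw": 0}, {"jaw": 0.6, "dx": 0, "dy": 0, "dz": 0.0, "yaw": 0}, {"jaw": 0.6, "dx": 0, "dy": 0, "dz": 0, "yaw": 0}])

```text
clock: 5.3
tool_pos: [0.5897, 0.0667, 0.0958]
eef_rot: [0.032, 0.999, -0.001, 0.008]
contact_force: [0.3, -0.1, 0.5]
opening: 0.4
```

play_rows(targets=[{"jaw": 0.6, "dx": 0, "dy": 0, "dz": -0.02, "yaw": 0}, {"jaw": 0.6, "dx": 0, "dy": 0, "dz": -0.04, "yaw": 0}, {"jaw": 0.6, "dx": 0, "dy": -0.02, "dz": -0.04, "yaw": 0}, {"jaw": 0.6, "dx": 0, "dy": -0.045, "dz": 0.0, "yaw": 0}, {"jaw": 0.6, "dx": 0.0, "dy": -0.045, "dz": 0, "yaw": 0}])

```text
clock: 5.8
tool_pos: [0.5821, -0.0349, 0.1996]
eef_rot: [0.026, 1.0, 0.002, 0.009]
contact_force: [-0.0, -1.0, -0.6]
opening: 0.4
```

play_rows(targets=[{"jaw": 0.6, "dx": 0.015, "dy": -0.04, "dz": 0, "yaw": 0}, {"jaw": 0.6, "dx": 0.015, "dy": -0.04, "dz": 0, "yaw": 0}, {"jaw": 0.6, "dx": 0.01, "dy": -0.03, "dz": 0, "yaw": 0}, {"jaw": 0.6, "dx": 0, "dy": 0, "dz": 0.0, "yaw": 0}, {"jaw": 0.6, "dx": 0, "dy": 0, "dz": 0, "yaw": 0}])

```text
clock: 6.3
tool_pos: [0.534, -0.1553, 0.1995]
eef_rot: [0.033, 0.999, -0.001, 0.01]
contact_force: [0.6, 0.2, -0.6]
opening: 0.399
```

```bash
python3 - <<'E'
from h import *
tool(.533,-.1533,80.5); snap('side','s3'); snap('top','t3')
i=cv2.imread('pics/t3.png')[160:260,275:425]
cv2.imwrite('pics/t3z.png',cv2.resize(cv2.convertScaleAbs(i,alpha=1.8),(795,530),interpolation=3))
i=cv2.imread('pics/s3.png')[150:300,260:420];a=cv2.resize(i,(640,600),interpolation=3)
cv2.imwrite('pics/s3z.png',cv2.convertScaleAbs(a,alpha=1.8))
E
```

```text
t 6.3 pos [ 0.534  -0.1553  0.1995] jaw 86.26 tilt [ 0.02  -0.003 -1.   ] F [ 0.6  0.2 -0.6] M [ 0.06 -0.05 -0.04] open 0.3986537113806031 q [ 0.44  0.66 -0.39  1.83  0.37  0.7   1.34]
dx,dy [0.0011 0.0019] yaw 0.1
```

View pics/t3z.png

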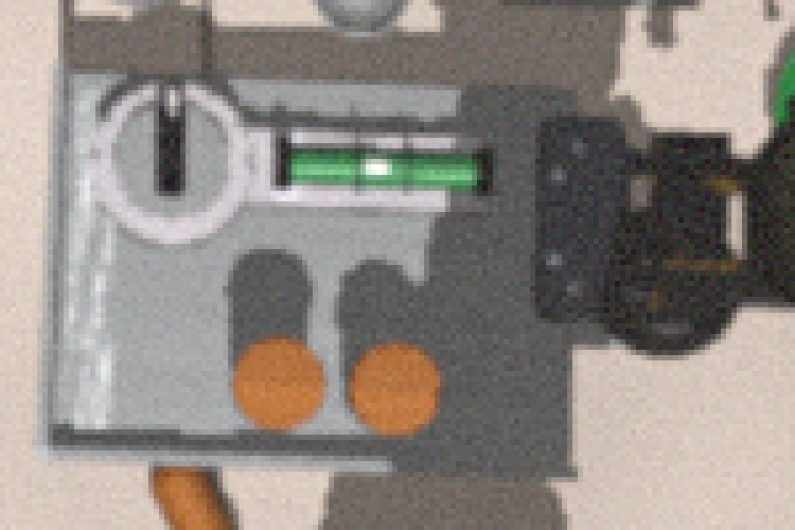

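View pics/s3z.png

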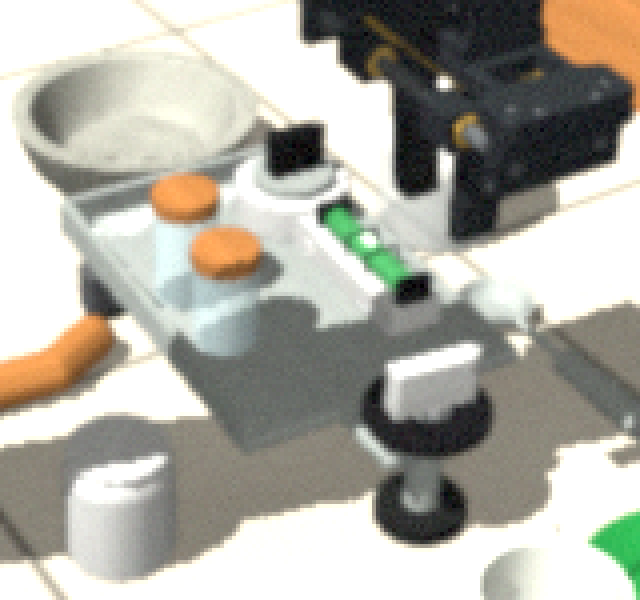

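Bezel bar now points at the white zero tick (zoom 172,100). The sight lines at x≈357 and 405 and the bubble at 378 stay visible from the top.

```bash
python3 - <<'E'
from h import *
s=np.load('t3.npz'); s={k:s[k] for k in s}
V,U=np.mgrid[165:210,285:330]
pts=[(u,v) for u,v in zip(U.ravel(),V.ravel())]
P=np.array([dep(s,u,v) for u,v in pts])
m=(np.hypot(P[:,0]-.591,P[:,1]-.067)<.04)&(P[:,2]>.113)&(P[:,2]<.13)
p=P[m];w,v=np.linalg.eigh(np.cov(p[:,:2].T));a=v[:,1]*np.sign(v[0,1])
print(m.sum(),p.mean(0),np.degrees(np.arctan2(a[1],a[0])),cv2.minAreaRect((p[:,:2]*1000).astype(np.float32)))
# board angle from green, and dark line pixels
F=s['frame'].astype(int); g=((F[:,:,1]>F[:,:,0]*1.4)&(F[:,:,1]>F[:,:,2]*1.3)).astype(np.uint8); g[:,:320]=0; g[:,375:]=0; g[:170]=0;g[210:]=0
print(cv2.minAreaRect(np.argwhere(g)[:,::-1].astype(np.float32)))
for v in range(188,194): print(v,[F[v,u].tolist() for u in range(336,360)])
E
```

```text
90 [0.59268706 0.06766821 0.1179837 ] -5.220931981588732 ((595.4479370117188, 67.99562072753906), (11.516570091247559, 42.37517547607422), 88.78641510009766)
((347.0120849609375, 191.29481506347656), (36.23148727416992, 5.872202396392822), 3.3664605617523193)
188 [[35, 48, 36], [39, 47, 37], [33, 41, 34], [38, 50, 39], [35, 45, 38], [38, 47, 35], [31, 37, 32], [30, 42, 34], [44, 53, 44], [39, 46, 43], [53, 57, 53], [60, 63, 61], [53, 59, 56], [60, 60, 59], [55, 56, 57], [45, 45, 45], [42, 44, 43], [56, 58, 58], [62, 64, 61], [60, 59, 62], [60, 60, 57], [65, 65, 64], [65, 62, 64], [66, 66, 63]]
189 [[32, 62, 41], [38, 62, 42], [28, 59, 37], [39, 63, 45], [36, 62, 39], [26, 52, 34], [27, 45, 32], [37, 57, 41], [59, 71, 59], [57, 68, 61], [57, 70, 60], [52, 63, 53], [40, 57, 39], [29, 51, 37], [27, 50, 29], [30, 44, 30], [27, 42, 31], [31, 46, 32], [32, 50, 37], [37, 52, 37], [26, 49, 34], [35, 52, 36], [37, 53, 38], [33, 50, 39]]
190 [[42, 77, 53], [36, 75, 48], [37, 74, 47], [44, 80, 50], [34, 70, 43], [37, 73, 47], [36, 61, 40], [65, 79, 66], [98, 104, 96], [108, 114, 107], [107, 110
[... 562 characters left out ...]
10, 79], [74, 113, 84], [70, 111, 79], [69, 111, 80], [73, 115, 80], [62, 102, 75], [59, 90, 66], [78, 106, 87], [117, 134, 121], [125, 137, 128], [137, 142, 137], [130, 134, 133], [95, 120, 101], [61, 98, 65], [56, 96, 65], [49, 85, 55], [53, 82, 59], [57, 96, 62], [56, 100, 66], [59, 97, 71], [66, 106, 75], [55, 94, 59], [61, 101, 70], [56, 95, 65]]
193 [[45, 84, 54], [49, 87, 56], [43, 79, 47], [47, 89, 56], [49, 89, 61], [55, 89, 62], [44, 69, 50], [48, 82, 55], [65, 97, 72], [69, 95, 75], [69, 97, 75], [65, 96, 73], [57, 91, 62], [52, 94, 61], [52, 90, 59], [49, 79, 55], [47, 80, 55], [53, 95, 65], [60, 102, 69], [60, 104, 71], [69, 110, 78], [66, 109, 79], [67, 110, 76], [66, 108, 75]]
```

play_rows(targets=[{"jaw": 0.5, "dx": 0.002, "dy": 0.0015, "dz": 0.02, "yaw": 0.1}, {"jaw": 0.5, "dx": 0.0, "dy": 0, "dz": 0.03, "yaw": 0}, {"jaw": 0.5, "dx": 0.0, "dy": 0, "dz": 0.02, "yaw": 0}, {"jaw": 0.5, "dx": 0, "dy": 0, "dz": 0.0, "yaw": 0}, {"jaw": 0.5, "dx": 0, "dy": 0, "dz": 0, "yaw": 0}])

```text
clock: 6.9
tool_pos: [0.5396, -0.1434, 0.129]
eef_rot: [0.077, 0.997, 0.002, 0.013]
contact_force: [0.2, -0.3, 0.8]
opening: 0.501
```

```bash
python3 - <<'E'
from h import *
tool(.532,-.1537,80.5); snap('side','s4')
i=cv2.imread('pics/s4.png')[150:300,260:420];a=cv2.resize(i,(640,600),interpolation=3)
cv2.imwrite('pics/s4z.png',cv2.convertScaleAbs(a,alpha=1.8))
E
```

```text
t 6.9 pos [ 0.5396 -0.1434  0.129 ] jaw 81.14 tilt [ 0.027  0.002 -1.   ] F [ 0.2 -0.3  0.8] M [ 0.07  0.04 -0.01] open 0.5011499508251339 q [ 0.36  0.76 -0.3   1.89  0.41  0.52  1.2 ]
dx,dy [ 0.0059 -0.0114] yaw 0.011
```

View pics/s4z.png

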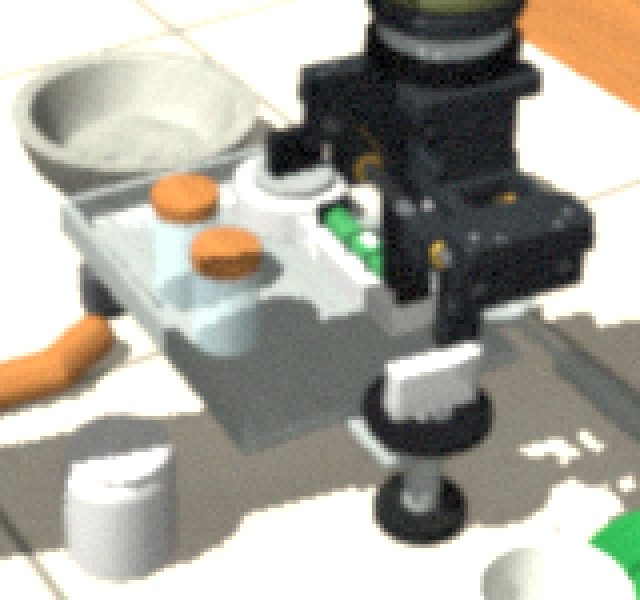

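play_rows(targets=[{"jaw": 0.5, "dx": 0.006, "dy": -0.0114, "dz": 0, "yaw": 0.01}, {"jaw": 0.5, "dx": 0.0, "dy": 0, "dz": 0.0, "yaw": 0}, {"jaw": 0.5, "dx": 0.0, "dy": 0, "dz": 0.008, "yaw": 0}, {"jaw": 0.5, "dx": 0, "dy": 0, "dz": 0.0, "yaw": 0}, {"jaw": 0.5, "dx": 0, "dy": 0, "dz": 0, "yaw": 0}])

```text
clock: 7.45
tool_pos: [0.5334, -0.155, 0.1236]
eef_rot: [0.083, 0.996, 0.002, 0.016]
contact_force: [-0.6, 1.1, -0.0]
opening: 0.495
```

```bash
python3 - <<'E'
from h import *
tool(.532,-.1537,80.5); snap('side','s5')
i=cv2.imread('pics/s5.png')[150:300,260:420];a=cv2.resize(i,(640,600),interpolation=3)
cv2.imwrite('pics/s5z.png',cv2.convertScaleAbs(a,alpha=1.8))
E
```

```text
t 7.45 pos [ 0.5334 -0.155   0.1236] jaw 80.49 tilt [ 0.033  0.001 -0.999] F [-0.6  1.1 -0. ] M [ 0.02  0.05 -0.  ] open 0.4950503929095482 q [ 0.38  0.77 -0.29  1.9   0.42  0.5   1.2 ]
dx,dy [0.0016 0.0011] yaw -0.0
```

View pics/s5z.png

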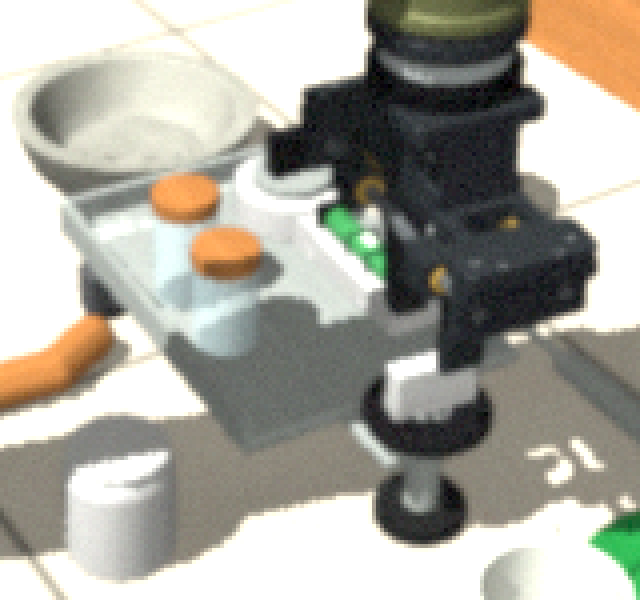

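play_rows(targets=[{"jaw": 0.5, "dx": 0.003, "dy": 0.001, "dz": 0.02, "yaw": 0}, {"jaw": 0.5, "dx": 0.001, "dy": 0, "dz": 0.015, "yaw": 0}, {"jaw": 0.5, "dx": 0.0, "dy": 0, "dz": 0.003, "yaw": 0}, {"jaw": 0.5, "dx": 0, "dy": 0, "dz": 0.0, "yaw": 0}, {"jaw": 0.5, "dx": 0, "dy": 0, "dz": 0, "yaw": 0}])

```text
clock: 8.0
tool_pos: [0.5323, -0.1531, 0.0856]
eef_rot: [0.083, 0.996, 0.002, 0.018]
contact_force: [-0.3, 0.3, 0.7]
opening: 0.5
```

```bash
python3 - <<'E'
from h import *
tool(.532,-.1537,80.5)
E
```

```text
t 8.0 pos [ 0.5323 -0.1531  0.0856] jaw 80.51 tilt [ 0.036  0.001 -0.999] F [-0.3  0.3  0.7] M [-0.05 -0.01  0.01] open 0.49983896055695154 q [ 0.35  0.83 -0.24  1.93  0.45  0.4   1.17]
dx,dy [ 0.0002 -0.0006] yaw 0.0
```

play_rows(targets=[{"jaw": 1, "dx": 0, "dy": 0, "dz": 0.003, "yaw": 0}, {"jaw": 1, "dx": 0, "dy": 0, "dz": 0, "yaw": 0}, {"jaw": 1, "dx": 0.0, "dy": 0, "dz": 0, "yaw": 0}, {"jaw": 1, "dx": 0, "dy": 0, "dz": 0.0, "yaw": 0}, {"jaw": 1, "dx": 0, "dy": 0, "dz": 0, "yaw": 0}], squeeze=15)

```text
clock: 8.5
tool_pos: [0.5329, -0.1552, 0.084]
eef_rot: [0.083, 0.996, 0.0, 0.019]
contact_force: [-0.3, 2.5, -2.8]
opening: 0.159
```

play_rows(targets=[{"jaw": 1, "dx": 0, "dy": 0, "dz": 0, "yaw": 0}, {"jaw": 1, "dx": 0, "dy": 0, "dz": 0, "yaw": 0}, {"jaw": 1, "dx": 0.0, "dy": 0, "dz": 0.002, "yaw": 0}, {"jaw": 1, "dx": 0, "dy": 0, "dz": 0.002, "yaw": 0}, {"jaw": 1, "dx": 0, "dy": 0, "dz": 0.002, "yaw": 0}])

```text
clock: 9.0
tool_pos: [0.5351, -0.156, 0.0801]
eef_rot: [0.083, 0.996, -0.0, 0.021]
contact_force: [-2.3, -0.7, 15.4]
opening: 0.161
```

```bash
python3 - <<'E'
from h import *
tool(.532,-.1537,80.5)
E
```

```text
t 9.0 pos [ 0.5351 -0.156   0.0801] jaw 80.43 tilt [ 0.042 -0.004 -0.999] F [-2.3 -0.7 15.4] M [0.08 0.29 0.09] open 0.16148443948140692 q [ 0.34  0.84 -0.23  1.93  0.46  0.38  1.16]
dx,dy [0.0034 0.0018] yaw -0.001
```

```bash
cat >> h.py <<'E'
def bub(f):
    s=snap('top',f); F=s['frame'].astype(float)
    # vial axis line points in world -> sample along vial
    phi=np.radians(-3.4); yv=np.array([-np.sin(phi),np.cos(phi),0]); c=np.array([.5858,-.0264,.087])
    t=np.arange(-.04,.0401,.0005); prof=[]
    for k in t:
        acc=[]
        for o in (-.003,-.0015,0,.0015,.003):
            u,v=proj(s,c+yv*k+np.array([np.cos(phi),np.sin(phi),0])*o)
            acc.append(cv2.getRectSubPix(F.astype(np.float32),(1,1),(float(u),float(v)))[0,0])
        prof.append(np.mean(acc,0))
    prof=np.array(prof); red=prof[:,0]/prof[:,1]; 
    w=np.clip(red-np.median(red)-.12,0,None); w[np.abs(t)>.033]=0
    b=(w*t).sum()/w.sum()
    G=prof[:,1].copy()
    i=cv2.imread(f'pics/{f}.png')[165:225,315:415]
    cv2.imwrite(f'pics/{f}v.png',cv2.resize(cv2.convertScaleAbs(i,alpha=2),(800,480),interpolation=3))
    return t,prof,red,b
E
python3 - <<'E'
from h import *
t,p,red,b=bub('t6'); print('bubble y mm',b*1000)
for k in range(0,len(t),4): print(round(t[k]*1000),p[k].round().tolist(),red[k].round(2))
E
```

```text
bubble y mm -1.8216594193115372
-40 [47.0, 81.0, 55.0] 0.59
-38 [52.0, 89.0, 61.0] 0.58
-36 [53.0, 90.0, 61.0] 0.59
-34 [53.0, 90.0, 61.0] 0.59
-32 [52.0, 90.0, 60.0] 0.58
-30 [52.0, 89.0, 61.0] 0.58
-28 [52.0, 90.0, 62.0] 0.58
-26 [52.0, 91.0, 62.0] 0.57
-24 [51.0, 90.0, 61.0] 0.57
-22 [50.0, 88.0, 59.0] 0.56
-20 [51.0, 89.0, 59.0] 0.58
-18 [49.0, 87.0, 56.0] 0.56
-16 [48.0, 82.0, 56.0] 0.59
-14 [44.0, 73.0, 51.0] 0.6
-12 [44.0, 74.0, 51.0] 0.6
-10 [55.0, 86.0, 62.0] 0.64
-8 [78.0, 100.0, 82.0] 0.78
-6 [106.0, 118.0, 107.0] 0.9
-4 [119.0, 126.0, 120.0] 0.95
-2 [123.0, 127.0, 124.0] 0.97
0 [120.0, 125.0, 120.0] 0.96
2 [107.0, 118.0, 108.0] 0.91
4 [83.0, 102.0, 85.0] 0.81
6 [52.0, 85.0, 58.0] 0.62
8 [41.0, 73.0, 49.0] 0.57
10 [43.0, 73.0, 50.0] 0.58
12 [48.0, 81.0, 56.0] 0.59
14 [53.0, 89.0, 62.0] 0.59
16 [55.0, 93.0, 63.0] 0.59
18 [54.0, 92.0, 62.0] 0.58
20 [54.0, 92.0, 63.0] 0.58
22 [54.0, 91.0, 63.0] 0.59
24 [54.0, 92.0, 62.0] 0.58
26 [54.0, 93.0, 63.0] 0.58
28 [56.0, 93.0, 64.0] 0.6
30 [55.0, 92.0, 62.0] 0.6
32 [55.0, 94.0, 64.0] 0.59
34 [56.0, 94.0, 63.0] 0.59
36 [53.0, 90.0, 61.0] 0.59
38 [46.0, 77.0, 53.0] 0.59
40 [36.0, 57.0, 41.0] 0.64
```

View pics/t6v.png

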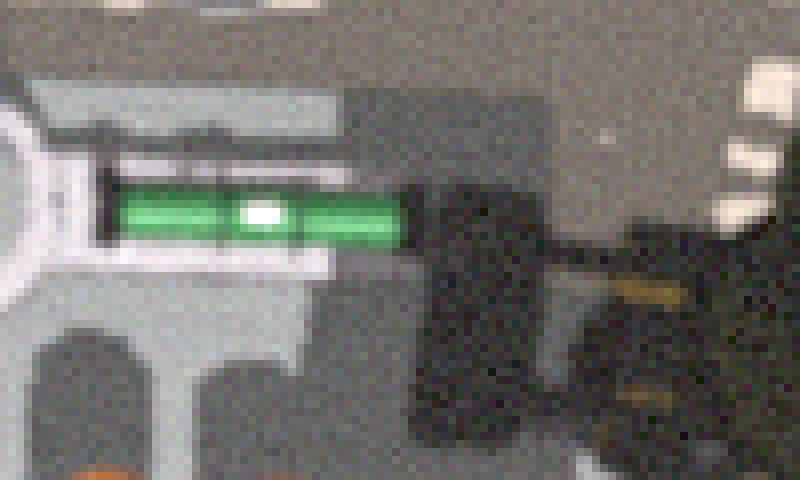

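The bubble (zoom 262) hasn't yet moved between the lines (220, 300), but it lags the tilt by about half a second. I'll hold and re-read.

play_rows(targets=[{"jaw": 1, "dx": 0, "dy": 0, "dz": 0, "yaw": 0}, {"jaw": 1, "dx": 0, "dy": 0, "dz": 0, "yaw": 0}, {"jaw": 1, "dx": 0.0, "dy": 0, "dz": 0, "yaw": 0}, {"jaw": 1, "dx": 0, "dy": 0, "dz": 0, "yaw": 0}, {"jaw": 1, "dx": 0, "dy": 0, "dz": 0, "yaw": 0}])

```text
clock: 9.55
tool_pos: [0.5349, -0.1555, 0.083]
eef_rot: [0.083, 0.996, -0.001, 0.022]
contact_force: [-1.1, -0.3, 4.2]
opening: 0.158
```

```bash
cat >> h.py <<'E'
def lines(t,p):
    G=p[:,1]; o=[]
    for lo,hi in((-.017,-.0095),(.0055,.0135)):
        m=(t>lo)&(t<hi); w=np.clip(np.percentile(G,60)-G[m],0,None); o.append(t[m][G[m].argmin()])
    return o
E
python3 - <<'E'
from h import *
tool(.532,-.1537,80.5)
t,p,red,b=bub('t7'); print('bubble y mm',b*1000)
E
```

```text
t 9.55 pos [ 0.5349 -0.1555  0.083 ] jaw 80.47 tilt [ 0.043 -0.005 -0.999] F [-1.1 -0.3  4.2] M [-0.17  0.3   0.03] open 0.15777307508261543 q [ 0.34  0.83 -0.23  1.93  0.46  0.39  1.16]
dx,dy [0.0031 0.0013] yaw -0.001
bubble y mm 9.57658762408112
```

play_rows(targets=[{"jaw": 1, "dx": 0, "dy": 0, "dz": 0.003, "yaw": 0}, {"jaw": 1, "dx": 0, "dy": 0, "dz": 0.003, "yaw": 0}, {"jaw": 1, "dx": 0.0, "dy": 0, "dz": 0.003, "yaw": 0}, {"jaw": 1, "dx": 0, "dy": 0, "dz": 0.003, "yaw": 0}, {"jaw": 1, "dx": 0, "dy": 0, "dz": 0.003, "yaw": 0}], squeeze=20)

```text
clock: 10.1
tool_pos: [0.5431, -0.1565, 0.0783]
eef_rot: [0.083, 0.996, -0.003, 0.031]
contact_force: [-7.0, 0.1, 28.6]
opening: 0.157
```

```bash

python3 - <<'E'
from h import *
tool(.532,-.1537,80.5)
t,p,red,b=bub('t8'); print('bubble y mm',b*1000,lines(t,p))
E
```

```text
t 10.1 pos [ 0.5431 -0.1565  0.0783] jaw 80.47 tilt [ 0.062 -0.01  -0.998] F [-7.   0.1 28.6] M [0.36 1.13 0.07] open 0.15724869076633602 q [ 0.33  0.84 -0.22  1.93  0.47  0.36  1.15]
dx,dy [0.0114 0.0009] yaw -0.0
bubble y mm 12.3198528702889 [np.float64(-0.012999999999999977), np.float64(0.00550000000000004)]
```

Press works: the bubble went to about +12 mm, and the sight middle is at about −2.5 mm. The hand tilted and slid +x under the load, though. I'll let go, lift, re-centre, turn with a light push, then press at the end.

play_rows(targets=[{"jaw": 0.5, "dx": 0, "dy": 0, "dz": -0.002, "yaw": 0}, {"jaw": 0.5, "dx": 0, "dy": 0, "dz": 0, "yaw": 0}, {"jaw": 0.5, "dx": 0.0, "dy": 0, "dz": 0, "yaw": 0}, {"jaw": 0.5, "dx": 0, "dy": 0, "dz": -0.02, "yaw": 0}, {"jaw": 0.5, "dx": 0, "dy": 0, "dz": -0.03, "yaw": 0}])

```text
clock: 10.65
tool_pos: [0.5383, -0.1546, 0.1274]
eef_rot: [0.082, 0.996, -0.002, 0.028]
contact_force: [0.3, 0.2, 0.2]
opening: 0.494
```

```bash

python3 - <<'E'
from h import *
tool(.532,-.1537,80.5)
E
```

```text
t 10.65 pos [ 0.5383 -0.1546  0.1274] jaw 80.54 tilt [ 0.056 -0.008 -0.998] F [0.3 0.2 0.2] M [ 0.01  0.02 -0.03] open 0.494416536142765 q [ 0.37  0.76 -0.28  1.91  0.43  0.47  1.19]
dx,dy [ 0.0064 -0.0002] yaw 0.001
```

play_rows(targets=[{"jaw": 0.5, "dx": -0.045, "dy": 0, "dz": -0.02, "yaw": 0}, {"jaw": 0.5, "dx": -0.045, "dy": 0, "dz": 0, "yaw": 0}, {"jaw": 0.5, "dx": 0.0, "dy": 0, "dz": 0, "yaw": 0}, {"jaw": 0.5, "dx": 0, "dy": 0, "dz": 0, "yaw": 0}, {"jaw": 0.5, "dx": 0, "dy": 0, "dz": 0, "yaw": 0}])

```text
clock: 11.15
tool_pos: [0.6234, -0.1683, 0.1516]
eef_rot: [0.082, 0.996, -0.001, 0.024]
contact_force: [-0.3, 0.2, -0.3]
opening: 0.503
```

```bash

python3 - <<'E'
from h import *
tool(.532,-.1537,80.5)
E
```

```text
t 11.15 pos [ 0.6234 -0.1683  0.1516] jaw 80.6 tilt [ 0.049 -0.005 -0.999] F [-0.3  0.2 -0.3] M [0.02 0.06 0.03] open 0.503137737324079 q [ 0.38  0.82 -0.34  1.62  0.38  0.72  1.27]
dx,dy [ 0.0925 -0.0005] yaw 0.002
```

play_rows(targets=[{"jaw": 0.5, "dx": 0.018, "dy": 0, "dz": 0.0, "yaw": 0}, {"jaw": 0.5, "dx": 0.018, "dy": 0, "dz": 0, "yaw": 0}, {"jaw": 0.5, "dx": 0.018, "dy": 0, "dz": 0, "yaw": 0}, {"jaw": 0.5, "dx": 0.018, "dy": 0, "dz": 0, "yaw": 0}, {"jaw": 0.5, "dx": 0.018, "dy": 0, "dz": 0, "yaw": 0}])

```text
clock: 11.65
tool_pos: [0.5259, -0.152, 0.1439]
eef_rot: [0.082, 0.996, -0.0, 0.02]
contact_force: [0.4, 0.2, -0.0]
opening: 0.498
```

```bash

python3 - <<'E'
from h import *
tool(.532,-.1537,80.5)
E
```

```text
t 11.65 pos [ 0.5259 -0.152   0.1439] jaw 80.64 tilt [ 0.04  -0.003 -0.999] F [ 0.4  0.2 -0. ] M [0.01 0.07 0.01] open 0.4979602921566292 q [ 0.39  0.72 -0.31  1.92  0.42  0.51  1.2 ]
dx,dy [-0.0063 -0.0007] yaw 0.002
```

play_rows(targets=[{"jaw": 0.5, "dx": -0.045, "dy": 0, "dz": -0.02, "yaw": 0}, {"jaw": 0.5, "dx": -0.045, "dy": 0, "dz": 0, "yaw": 0}, {"jaw": 0.5, "dx": 0.02, "dy": 0, "dz": 0, "yaw": 0}, {"jaw": 0.5, "dx": 0.02, "dy": 0, "dz": 0, "yaw": 0}, {"jaw": 0.5, "dx": 0.02, "dy": 0, "dz": 0, "yaw": 0}])

```text
clock: 12.15
tool_pos: [0.5271, -0.1519, 0.1558]
eef_rot: [0.077, 0.997, 0.001, -0.004]
contact_force: [0.0, 0.1, -0.2]
opening: 0.499
```

play_rows(targets=[{"jaw": 0.5, "dx": -0.045, "dy": 0, "dz": 0, "yaw": 0}, {"jaw": 0.5, "dx": -0.045, "dy": 0, "dz": 0, "yaw": 0}, {"jaw": 0.5, "dx": 0.02, "dy": 0, "dz": 0, "yaw": 0}, {"jaw": 0.5, "dx": 0.02, "dy": 0, "dz": 0, "yaw": 0}, {"jaw": 0.5, "dx": 0.02, "dy": 0, "dz": 0, "yaw": 0}])

```text
clock: 12.65
tool_pos: [0.5333, -0.1527, 0.1469]
eef_rot: [0.074, 0.997, 0.002, -0.024]
contact_force: [-0.2, 0.2, 0.7]
opening: 0.502
```

```bash

python3 - <<'E'
from h import *
tool(.532,-.1537,80.5)
E
```

```text
t 12.65 pos [ 0.5333 -0.1527  0.1469] jaw 81.53 tilt [-0.048  0.007 -0.999] F [-0.2  0.2  0.7] M [ 0.   -0.07  0.02] open 0.5024038808815982 q [ 0.4   0.76 -0.35  1.81  0.38  0.69  1.25]
dx,dy [ 0.0012 -0.0012] yaw 0.018
```

Tilt is now slightly opposite, which leaves room for the press drift. Descending again.

play_rows(targets=[{"jaw": 0.5, "dx": 0.001, "dy": -0.001, "dz": 0.01, "yaw": 0.018}, {"jaw": 0.5, "dx": 0, "dy": 0, "dz": 0.01, "yaw": 0}, {"jaw": 0.5, "dx": 0, "dy": 0, "dz": 0, "yaw": 0}, {"jaw": 0.5, "dx": 0, "dy": 0, "dz": 0, "yaw": 0}, {"jaw": 0.5, "dx": 0, "dy": 0, "dz": 0, "yaw": 0}])

```text
clock: 13.15
tool_pos: [0.5268, -0.1531, 0.1239]
eef_rot: [0.083, 0.996, 0.001, -0.028]
contact_force: [0.2, -0.0, -0.3]
opening: 0.503
```

```bash

python3 - <<'E'
from h import *
tool(.532,-.1537,80.5)
E
```

```text
t 13.15 pos [ 0.5268 -0.1531  0.1239] jaw 80.48 tilt [-0.055  0.007 -0.998] F [ 0.2 -0.  -0.3] M [-0.01 -0.08 -0.04] open 0.503474546338734 q [ 0.39  0.79 -0.33  1.84  0.39  0.63  1.22]
dx,dy [-0.0052  0.0003] yaw -0.0
```

play_rows(targets=[{"jaw": 0.5, "dx": -0.005, "dy": 0, "dz": 0.015, "yaw": 0}, {"jaw": 0.5, "dx": -0.002, "dy": 0, "dz": 0.015, "yaw": 0}, {"jaw": 0.5, "dx": 0, "dy": 0, "dz": 0.008, "yaw": 0}, {"jaw": 0.5, "dx": 0, "dy": 0, "dz": 0, "yaw": 0}, {"jaw": 0.5, "dx": 0, "dy": 0, "dz": 0, "yaw": 0}])

```text
clock: 13.65
tool_pos: [0.5332, -0.154, 0.0812]
eef_rot: [0.083, 0.996, 0.001, -0.028]
contact_force: [0.4, -0.3, -0.0]
opening: 0.5
```

```bash

python3 - <<'E'
from h import *
tool(.532,-.1537,80.5)
E
```

```text
t 13.65 pos [ 0.5332 -0.154   0.0812] jaw 80.49 tilt [-0.055  0.007 -0.998] F [ 0.4 -0.3 -0. ] M [-0.07 -0.06 -0.05] open 0.5002831234755004 q [ 0.36  0.86 -0.29  1.84  0.43  0.56  1.2 ]
dx,dy [0.0012 0.0001] yaw -0.0
```

Close, then turn about 0.8 rad clockwise.

play_rows(targets=[{"jaw": 1, "dx": 0.001, "dy": 0, "dz": 0, "yaw": 0}, {"jaw": 1, "dx": 0, "dy": 0, "dz": 0, "yaw": 0}, {"jaw": 1, "dx": 0, "dy": 0, "dz": 0, "yaw": 0}, {"jaw": 1, "dx": 0, "dy": 0, "dz": 0, "yaw": 0}, {"jaw": 1, "dx": 0, "dy": 0, "dz": 0, "yaw": 0}], squeeze=25)

```text
clock: 14.15
tool_pos: [0.5323, -0.1551, 0.0823]
eef_rot: [0.083, 0.996, 0.0, -0.027]
contact_force: [0.2, 0.9, -3.0]
opening: 0.152
```

play_rows(targets=[{"jaw": 1, "dx": 0, "dy": 0, "dz": 0, "yaw": 0}, {"jaw": 1, "dx": 0, "dy": 0, "dz": 0, "yaw": 0.08}, {"jaw": 1, "dx": 0, "dy": 0, "dz": 0, "yaw": 0.08}, {"jaw": 1, "dx": 0, "dy": 0, "dz": 0, "yaw": 0.08}, {"jaw": 1, "dx": 0, "dy": 0, "dz": 0, "yaw": 0.08}])

```text
clock: 14.65
tool_pos: [0.532, -0.1546, 0.0823]
eef_rot: [0.246, 0.969, -0.003, -0.027]
contact_force: [-0.8, -1.1, -2.2]
opening: 0.157
```

```bash

python3 - <<'E'
from h import *
tool(.532,-.1537,34.5)
t,p,red,b=bub('t9'); print('bubble y mm',b*1000,lines(t,p))
E
```

```text
t 14.65 pos [ 0.532  -0.1546  0.0823] jaw 61.53 tilt [-0.054  0.007 -0.999] F [-0.8 -1.1 -2.2] M [ 0.26 -0.15  0.09] open 0.15691989485628927 q [ 0.32  0.85 -0.2   1.85  0.31  0.53  0.97]
dx,dy [0.0005 0.0008] yaw 0.472
bubble y mm -1.9526337723002962 [np.float64(-0.012999999999999977), np.float64(0.011000000000000044)]
```

play_rows(targets=[{"jaw": 1, "dx": 0, "dy": 0, "dz": 0, "yaw": 0.08}, {"jaw": 1, "dx": 0, "dy": 0, "dz": 0, "yaw": 0.08}, {"jaw": 1, "dx": 0, "dy": 0, "dz": 0, "yaw": 0.08}, {"jaw": 1, "dx": 0, "dy": 0, "dz": 0, "yaw": 0.08}, {"jaw": 1, "dx": 0, "dy": 0, "dz": 0, "yaw": 0.08}])

```text
clock: 15.2
tool_pos: [0.5327, -0.1541, 0.0824]
eef_rot: [0.438, 0.899, -0.008, -0.025]
contact_force: [-0.9, -1.3, -1.5]
opening: 0.158
```

play_rows(targets=[{"jaw": 1, "dx": 0, "dy": 0, "dz": 0, "yaw": 0.03}, {"jaw": 1, "dx": 0, "dy": 0, "dz": 0, "yaw": 0}, {"jaw": 1, "dx": 0, "dy": 0, "dz": 0, "yaw": 0}, {"jaw": 1, "dx": 0, "dy": 0, "dz": 0, "yaw": 0}, {"jaw": 1, "dx": 0, "dy": 0, "dz": 0, "yaw": 0}])

```text
clock: 15.7
tool_pos: [0.5332, -0.1541, 0.0824]
eef_rot: [0.449, 0.893, -0.008, -0.024]
contact_force: [0.3, -1.2, -1.4]
opening: 0.158
```

```bash

python3 - <<'E'
from h import *
tool(.532,-.1537,34.5)
t,p,red,b=bub('t10'); print('bubble y mm',b*1000,lines(t,p))
E
```

```text
t 15.7 pos [ 0.5332 -0.1541  0.0824] jaw 36.64 tilt [-0.051  0.008 -0.999] F [ 0.3 -1.2 -1.4] M [ 0.16 -0.35  0.01] open 0.1580042439089398 q [ 0.25  0.85 -0.1   1.85  0.15  0.5   0.69]
dx,dy [ 0.0011 -0.0007] yaw 0.037
bubble y mm -11.05509159743341 [np.float64(-0.010499999999999975), np.float64(0.010500000000000044)]
```

View pics/t10v.png

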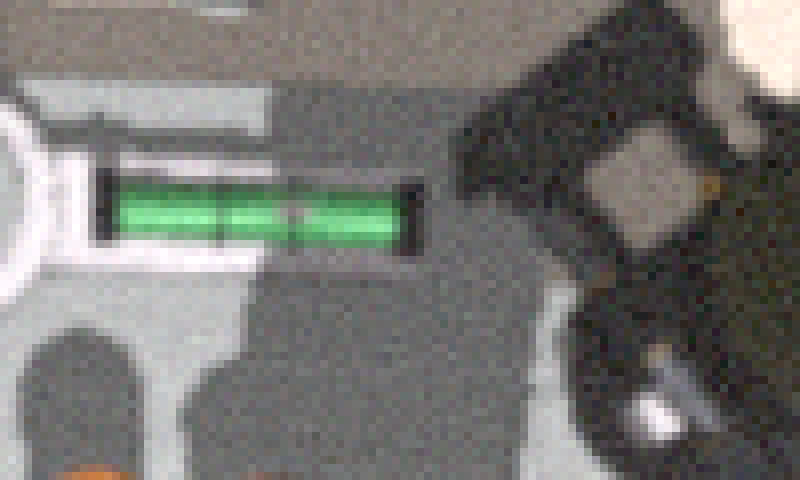

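The bubble (now shaded) sits near the right sight line (zoom ~292), as expected unpressed. Now I'll press.

play_rows(targets=[{"jaw": 1, "dx": 0, "dy": 0, "dz": 0.002, "yaw": 0}, {"jaw": 1, "dx": 0, "dy": 0, "dz": 0.002, "yaw": 0}, {"jaw": 1, "dx": 0, "dy": 0, "dz": 0.002, "yaw": 0}, {"jaw": 1, "dx": 0, "dy": 0, "dz": 0.002, "yaw": 0}, {"jaw": 1, "dx": 0, "dy": 0, "dz": 0.002, "yaw": 0}])

```text
clock: 16.25
tool_pos: [0.5363, -0.155, 0.0782]
eef_rot: [0.448, 0.894, -0.007, -0.02]
contact_force: [-2.6, 0.3, 18.5]
opening: 0.158
```

```bash

python3 - <<'E'
from h import *
tool(.532,-.1537,34.5)
E
```

```text
t 16.25 pos [ 0.5363 -0.155   0.0782] jaw 36.72 tilt [-0.042  0.006 -0.999] F [-2.6  0.3 18.5] M [0.41 0.56 0.11] open 0.1578916793033443 q [ 0.25  0.85 -0.09  1.85  0.15  0.49  0.69]
dx,dy [ 0.0036 -0.0026] yaw 0.039
```

play_rows(targets=[{"jaw": 1, "dx": 0.0008, "dy": 0, "dz": 0.0018, "yaw": 0}, {"jaw": 1, "dx": 0.0008, "dy": 0, "dz": 0.0018, "yaw": 0}, {"jaw": 1, "dx": 0.0008, "dy": 0, "dz": 0.0018, "yaw": 0}, {"jaw": 1, "dx": 0.0008, "dy": 0, "dz": 0.0018, "yaw": 0}, {"jaw": 1, "dx": 0.0008, "dy": 0, "dz": 0.0018, "yaw": 0}])

```text
clock: 16.75
tool_pos: [0.536, -0.155, 0.0785]
eef_rot: [0.449, 0.894, -0.008, -0.015]
contact_force: [-1.8, -1.1, 13.7]
opening: 0.159
```

```bash

python3 - <<'E'
from h import *
tool(.532,-.1537,34.5)
t,p,red,b=bub('t11'); print('bubble y mm',b*1000,lines(t,p))
for k in range(20,140,4): print(round(t[k]*1000),p[k].round().tolist(),red[k].round(2))
E
```

```text
t 16.75 pos [ 0.536  -0.155   0.0785] jaw 36.71 tilt [-0.034 -0.001 -0.999] F [-1.8 -1.1 13.7] M [ 0.09  0.42 -0.01] open 0.1586485974204729 q [ 0.24  0.85 -0.09  1.86  0.16  0.47  0.69]
dx,dy [ 0.0034 -0.0024] yaw 0.039
bubble y mm 0.9447343941775219 [np.float64(-0.012499999999999976), np.float64(0.011000000000000044)]
-30 [59.0, 99.0, 69.0] 0.6
-28 [58.0, 99.0, 67.0] 0.59
-26 [58.0, 98.0, 66.0] 0.59
-24 [58.0, 99.0, 67.0] 0.59
-22 [57.0, 99.0, 68.0] 0.58
-20 [55.0, 94.0, 63.0] 0.58
-18 [52.0, 93.0, 63.0] 0.56
-16 [54.0, 91.0, 62.0] 0.6
-14 [49.0, 83.0, 57.0] 0.59
-12 [44.0, 78.0, 53.0] 0.57
-10 [47.0, 82.0, 54.0] 0.57
-8 [54.0, 93.0, 63.0] 0.58
-6 [59.0, 93.0, 66.0] 0.64
-4 [87.0, 103.0, 89.0] 0.84
-2 [117.0, 123.0, 117.0] 0.95
0 [133.0, 138.0, 133.0] 0.97
2 [133.0, 140.0, 134.0] 0.95
4 [121.0, 131.0, 121.0] 0.92
6 [95.0, 115.0, 97.0] 0.83
8 [68.0, 95.0, 73.0] 0.71
10 [51.0, 79.0, 57.0] 0.64
12 [51.0, 84.0, 58.0] 0.61
14 [58.0, 97.0, 66.0] 0.6
16 [60.0, 102.0, 69.0] 0.59
18 [58.0, 100.0, 68.0] 0.59
20 [60.0, 102.0, 69.0] 0.59
22 [59.0, 101.0, 70.0] 0.59
24 [59.0, 100.0, 69.0] 0.59
26 [59.0, 100.0, 68.0] 0.59
28 [58.0, 100.0, 68.0] 0.58
```

View pics/t11v.png

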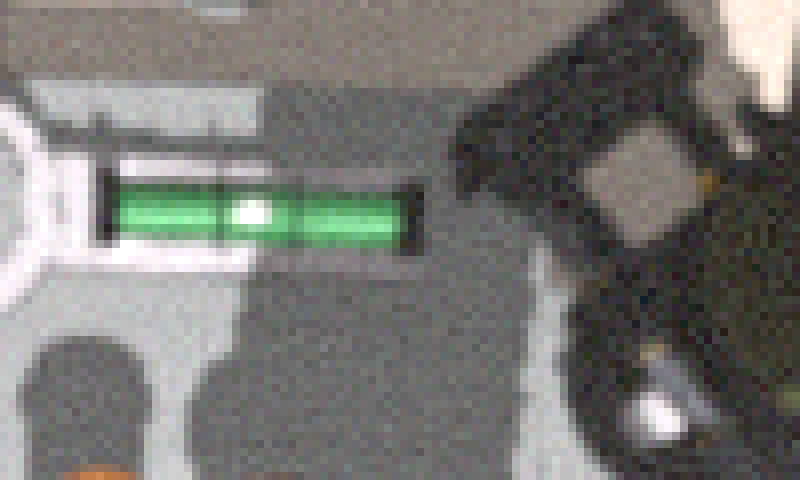

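Bubble at zoom x≈251, with the lines at 219 and 295: about 2 mm towards +y. I'll turn a bit more and push slightly harder.

play_rows(targets=[{"jaw": 1, "dx": 0.0008, "dy": 0, "dz": 0.0025, "yaw": 0.05}, {"jaw": 1, "dx": 0.0008, "dy": 0, "dz": 0.0025, "yaw": 0.05}, {"jaw": 1, "dx": 0.0008, "dy": 0, "dz": 0.0024, "yaw": 0.03}, {"jaw": 1, "dx": 0.0008, "dy": 0, "dz": 0.0023, "yaw": 0}, {"jaw": 1, "dx": 0.0008, "dy": 0, "dz": 0.0023, "yaw": 0}])

```text
clock: 17.3
tool_pos: [0.5377, -0.1551, 0.0781]
eef_rot: [0.508, 0.861, -0.009, -0.007]
contact_force: [-4.1, -0.2, 17.7]
opening: 0.161
```

```bash

python3 - <<'E'
from h import *
tool(.532,-.1537,34.5)
E
```

```text
t 17.3 pos [ 0.5377 -0.1551  0.0781] jaw 28.95 tilt [-0.021 -0.008 -1.   ] F [-4.1 -0.2 17.7] M [0.04 0.64 0.04] open 0.16127401239087147 q [ 0.22  0.85 -0.05  1.87  0.11  0.44  0.6 ]
dx,dy [ 0.0039 -0.0043] yaw -0.097
```

play_rows(targets=[{"jaw": 1, "dx": 0.0008, "dy": 0, "dz": 0.0023, "yaw": 0}, {"jaw": 1, "dx": 0.0008, "dy": 0, "dz": 0.0023, "yaw": 0}, {"jaw": 1, "dx": 0.0008, "dy": 0, "dz": 0.0023, "yaw": 0}, {"jaw": 1, "dx": 0.0008, "dy": 0, "dz": 0.0023, "yaw": 0}, {"jaw": 1, "dx": 0.0008, "dy": 0, "dz": 0.0023, "yaw": 0}])

```text
clock: 17.8
tool_pos: [0.5379, -0.1552, 0.0779]
eef_rot: [0.508, 0.861, -0.009, -0.002]
contact_force: [-4.2, -2.1, 18.9]
opening: 0.158
```

```bash

python3 - <<'E'
from h import *
tool(.532,-.1537,34.5)
t,p,red,b=bub('t12'); print('bubble y mm',b*1000,lines(t,p))
tool(.532,-.1537,34.5)
snap('side','s12')
E
```

```text
t 17.8 pos [ 0.5379 -0.1552  0.0779] jaw 28.94 tilt [-0.012 -0.015 -1.   ] F [-4.2 -2.1 18.9] M [0.1  0.69 0.04] open 0.1581125744267399 q [ 0.21  0.85 -0.04  1.88  0.11  0.43  0.59]
dx,dy [ 0.0042 -0.0045] yaw -0.097
bubble y mm -0.8834474245161441 [np.float64(-0.012999999999999977), np.float64(0.011000000000000044)]
t 17.85 pos [ 0.5379 -0.1552  0.0779] jaw 28.94 tilt [-0.012 -0.015 -1.   ] F [-3.4 -0.3 18.5] M [0.04 0.65 0.07] open 0.15568916678964895 q [ 0.21  0.85 -0.04  1.88  0.11  0.43  0.59]
dx,dy [ 0.0042 -0.0044] yaw -0.097
```

View pics/t12v.png

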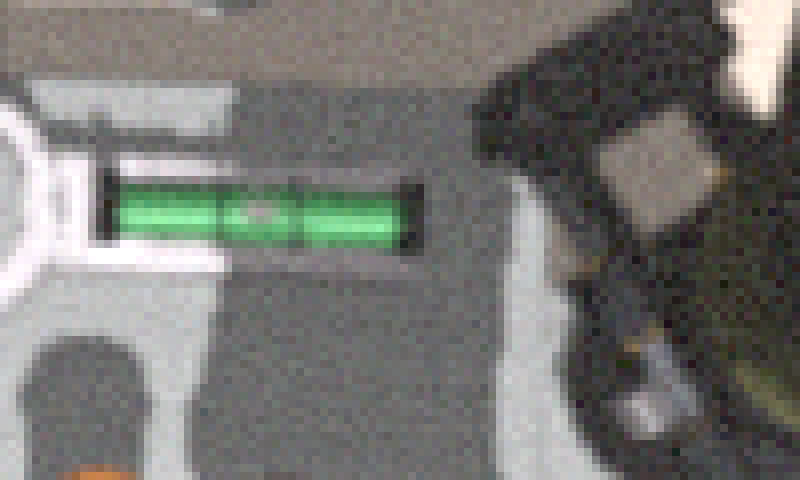

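View pics/t12.png

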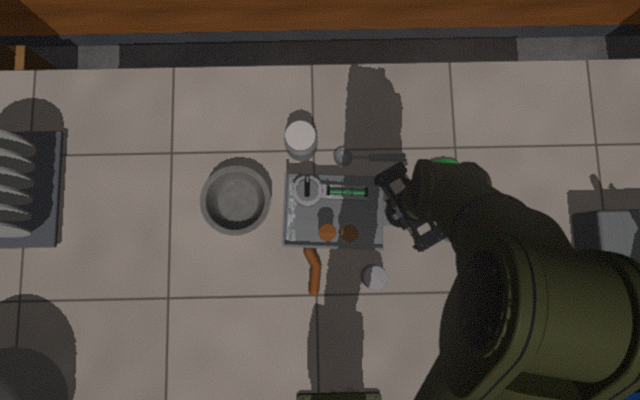

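The bubble (zoom x≈260) is midway between the lines (222, 298). I'll cross-check in the side view.

```bash

python3 - <<'E'
from h import *
i=cv2.imread('pics/s12.png')[180:260,320:400];a=cv2.resize(i,(600,600),interpolation=3)
cv2.imwrite('pics/s12z.png',cv2.convertScaleAbs(a,alpha=1.8))
E
```

```text
(no output)
```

View pics/s12z.png

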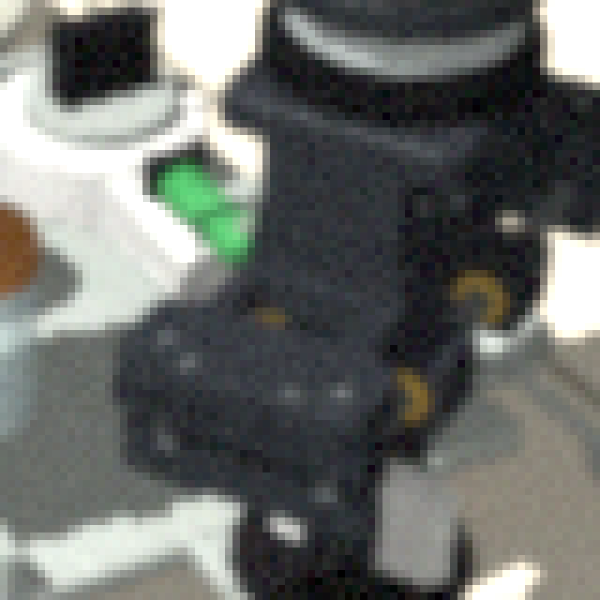

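The side view of the bubble is blocked by the gripper. One more hold, then a final check.

play_rows(targets=[{"jaw": 1, "dx": 0.0008, "dy": 0, "dz": 0.0023, "yaw": 0}, {"jaw": 1, "dx": 0.0008, "dy": 0, "dz": 0.0023, "yaw": 0}, {"jaw": 1, "dx": 0.0008, "dy": 0, "dz": 0.0023, "yaw": 0}, {"jaw": 1, "dx": 0.0008, "dy": 0, "dz": 0.0023, "yaw": 0}, {"jaw": 1, "dx": 0.0008, "dy": 0, "dz": 0.0023, "yaw": 0}])

```text
clock: 18.4
tool_pos: [0.5381, -0.1553, 0.0779]
eef_rot: [0.508, 0.861, -0.01, 0.004]
contact_force: [-2.9, -0.4, 19.1]
opening: 0.158
```

```bash

python3 - <<'E'
from h import *
t,p,red,b=bub('t13'); print('bubble y mm',b*1000,lines(t,p)); bub('t14')
tool(.532,-.1537,34.5)
E
```

```text
bubble y mm -0.9745714144599388 [np.float64(-0.012499999999999976), np.float64(0.010500000000000044)]
t 18.5 pos [ 0.5381 -0.1553  0.0779] jaw 28.94 tilt [-0.003 -0.021 -1.   ] F [-3.1 -0.7 18.7] M [-0.02  0.7   0.01] open 0.1487160232237015 q [ 0.2   0.84 -0.03  1.89  0.11  0.41  0.58]
dx,dy [ 0.0043 -0.0046] yaw -0.097
```

View pics/t14v.png

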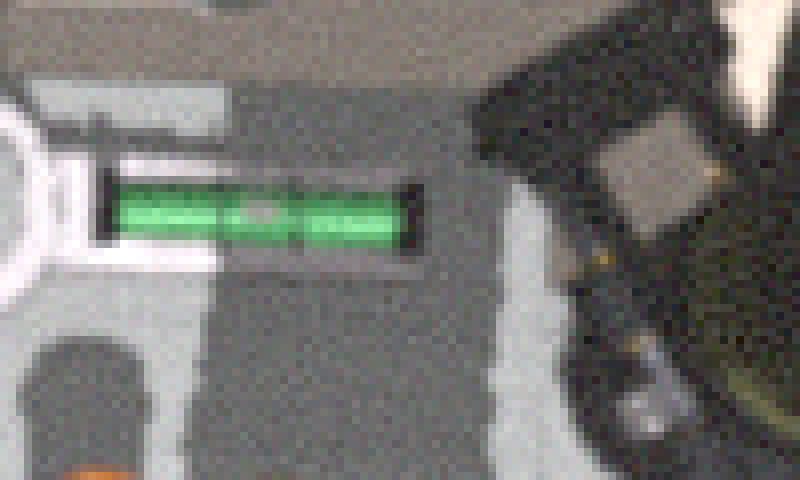

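The bubble (zoom x≈262) is centred between the lines (222, 298), and the push is steady at 19 N. Handing in.

```bash
python3 -c "
from plant import r
print(r.finish_job())"
```

```text
the job is handed in; nothing more can be done
None
```

I turned the bezel about 30° counter-clockwise to its zero tick and let it go. I then gripped the foot knob, turned it about 0.9 rad clockwise and pressed it home. I handed in at about 18.5 s, still gripping and pressing; no verdict was reported.

- **Bezel:** the picture shows its bar pointing at the zero tick. The depth-map fit put it about 2° (0.03 rad) off, against the 0.15 rad allowed.
- **Bubble:** in the last top view the bubble measured −1.0 mm and the middle of the sight lines also −1.0 mm, against the 4 mm allowed.
- **Press and grip:** the push was steady at about 19 N. The bar was still gripped, though the opening read 13–14 mm and fell slightly in the last reading.
- **Other kitchen things:** none looked moved in the top view, though I did not measure them and the arm hid the mug and most of the saucer.

**What went wrong or could not be checked:**
- **First press:** the hand slid about 8 mm along the bar and reached 29 N, so I let go, straightened the tool and took hold again.
- **Final hold:** the fingers still sat about 6 mm off the knob axis at the end.
- **Side view:** the gripper blocked the bubble there, so its centring was confirmed from the top camera only.

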